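Slide the pin tin round the tubs and press it on the sprung stop

ROBOT

A 6-joint arm with a two-finger parallel gripper is mounted at the origin on a cart in front of the work surface, level with it; the furniture and walls round the work are solid. World frame = base frame: x ahead of the robot, y to its left, z up, the work surface at z = 0. Lengths are in mm, angles in rad, forces in N, time in s.
With the tool pointing down it reaches from about 275 to 1000 mm from the base axis. Payload 8.4 kg.
Tool frame: the origin (TCP) lies on the mounting face of the last link; the fingertips stand 173 mm ahead of it and the grasp point (between the pads) lies 155 mm ahead of it; z points along the fingers, y is the line along which they close (so a half turn about z gives the same grasp; the last joint's range is limited). The gripper opens to 85 mm and grips with 20 to 120 N. Pads are 22 mm wide; open, the fingers measure 114 mm over their backs; the gripper's body (76 mm by 85 mm) begins 54 mm behind the grasp point. The pads swing forward as they close: fully open they stand 13 mm farther back than shut.
Start: joints at [1.289, 0.353, 1.633, -0, 1.155, -0.002], TCP at [172.601, 600.698, 404.681] pointing down, gripper open.
Joint ranges: [-2.63, 2.63], [-0.92, 2.1], [0.06, 2.66], [-1.3, 4.44], [0, 2.69], [-3.02, 3.02]. Speed limits (rad/s): [2.22, 2.22, 2.79, 3.14, 3.14, 3.14].

INTERFACE

Orientations are given as [roll, pitch, yaw] about the fixed x, y, z axes, in that order (R = Rz(yaw) Ry(pitch) Rx(roll)).
In Python, from rig import r gives the robot as it stands.
- The arm moves only by the tool apply_moves, never from a script. Its argument "deltas" is a list of rows, each an object with "claw": the gripper command: -1 is fully open, 1 is shut, values between are in proportion; "delta_pos": the shift along the tool's x, y, z in cm, a list of three; "yaw": the turn about the tool's z in rad. In form: [{"claw": claw, "delta_pos": [tx, ty, tz], "yaw": yaw}, ...]. A call has 1 to 8 rows; each row shifts and turns the commanded pose from where the row before left it, along the tool's axes as they then stand; what a row does not reach is not made up. A row lasts 1/8 s, in which the tool goes at most 62.5 mm and 10.7 degrees, less where a joint would pass 70% of its speed; a pose out of reach is approached as far as the arm can. A call with a gripper value outside its range is refused whole. The fingers move at their own pace and stop on an object; "grip_force" is the grip in N (left out, the last holds). Time passes only in rows, so rows that do not move let the fingers close. It gives the time, the measured TCP pose, the force, the opening and the grip force at its end, in the units of the state.
- r.sense(): the state, without advancing time (a new reading comes with each control period).
- r.grab_frame(name): name is "scene" or "side" or "wrist"; returns a dict with "img" (400x640x3 uint8, blue, green, red), "z_map" (400x640 float32, mm along the optical axis (not along the pixel's ray), 0 where there is no reading), "fx", "fy", "cx", "cy" (pixels), "dist" ([k1, k2, p1, p2, k3] as OpenCV has them; the pictures are not rectified), "eye" and "rotation" of the camera in the world; the wrist camera has in their place "T_tool_cam" (4x4, takes a point from camera to tool coordinates, whose origin is the TCP and whose axes are the flange's). Camera axes: x right, y up, looking along -z (the intrinsics and any distortion apply to the point x, -y, -z); pixel columns grow to the right and rows downward; lengths in mm; the calibration is good to about 2 mm. A picture is of the moment at which its call begins: read the wrist's pose just before it.
- r.sign_off(): hands the job in; it is judged then, once.
The state is a dict: "clock": time; "qpos": joint angles; "qvel": joint speeds; "joint_efforts": joint torques, N m; "eef_pos": TCP position; "tcp_rot": TCP orientation; "contact_force": force on the tool from outside, world axes, zero at the start; "wrist_torque": the same for the moment, N m; "opening": opening from 0.0 (shut) to 1.0 (fully open); "grasp_force": force on a finger pad.
Only numpy, scipy, OpenCV 4.12 (cv2) and the standard library are available. Lean on these libraries where they do the work, as an engineer would, in place of code of your own. Each camera call takes 0.05 s, during which the arm holds its last target. There are 200 camera calls.

TASK

Push the round tin along the bench top, without gripping, lifting or tipping it, round the two tubs that are fixed to the bench and into the open end of the rail holder. Press it in gently until it bears firmly on the sprung stop (about 12 newtons on the stop itself beyond the tin's own drag, never as much as 18; feel for it, because the stop's setting is not known), then draw back and leave the tin standing between the rails. Touch neither tub and leave the other things on the bench where they are.

Things in the scene. Friction and masses are not known exactly. Their poses are not given: they have to be found in the camera images.
- tin: round yellow tin with a metal lid, 58 mm diameter, 58 mm high, about 0.55 kg (sliding friction on the bench about 0.6, so it drags with about 3 N, more if pressed down), standing loose on the bench; origin at the centre of its underside, z up
- round_tub: round white tub with lid, 47 mm diameter, 50 mm high, fixed to the bench; origin at the centre of its underside. Must not be touched
- square_tub: square blue tub, 35 x 35 mm, 55 mm high, fixed to the bench; origin at the centre of its underside. Must not be touched
- holder: two aluminium rails fixed to the bench, 24 mm high, 75 mm long, inner faces 66 mm apart, no floor (the tin slides between them; it may touch them), flared lead-ins reaching 25 mm out in front, opening to about 90 mm, 110 mm over their outsides; 128 mm over the screw feet. Origin on the bench midway between the rails at their front end (the mouth); x points inward along the rails, the way to push
- stop_bracket: dark steel bracket 66 mm wide, 54 mm high, fixed behind the rails, carrying the sprung stop: a plunger with a round rubber face 28 mm in diameter, centred 36 mm above the bench. Origin on the bench at the bracket's front face, on the holder's centre line 100 mm inward of the mouth, axes as the holder's
- padlock: loose brass padlock lying flat, 68 x 42 x 17 mm, a bystander; origin at the centre of its underside
- brass_cylinder: loose brass lock cylinder, 35 mm diameter, 30 mm high, a bystander; origin at the centre of its underside
- tweezers: loose steel tweezers, 112 mm long, 14 mm wide, lying near the front edge of the bench along the edge, a bystander; origin at the middle
- hex_key: loose steel hex key, 75 x 28 mm, 5 mm thick, lying near the front edge of the bench, a bystander; origin at the middle
- stop_deepest (a point): where the centre of the unpressed plunger face is at its deepest setting, 62 mm inward of the mouth; the real face stands 0 to 16 mm nearer the mouth than this point, set by hand, different every time and not measured. It yields by about 1 mm per 3 N from the first touch (damped, 16 mm of travel), so the tin meets it with its axis 17 to 33 mm inward of the mouth
- cutter_knob (a point): centre of the black ball knob, 27 mm in diameter, at the end of the fixed lever that sticks out forward and upward from the red key cutter over the bench (the lever runs from it back to the machine). Keep the gripper's body and wrist clear of it. The cutter's 32 mm high base plate has its front edge 17 mm behind the knob's centre (further in x); the bench's front edge lies about 0.2 m in front of the knob
Things that resemble listed ones, but are neither listed nor needed, are in the scene too. What is shaped like the tin but purple is not meant.

How it is judged (in metres and radians):
On the way, in this order (a step that is already met when the one before it is completed fails the run):
1. the tin has passed both tubs and stands in the mouth of the holder (x of tin in the frame of holder above -0.005 m and y of tin in the frame of holder between -0.01 and 0.01 m), for 0.1 s.
2. the tin is pressed on the sprung stop with more than 5 N (contact force between tin and stop_bracket above 5 N), for 0.3 s.
At the end, for the whole second after the job is handed in: The tin stands upright and still on the bench between the rails, its axis at least 12 mm inward of the mouth and within 8 mm of the centre line (x of tin in the frame of holder above 0.012 m and y of tin in the frame of holder between -0.008 and 0.008 m and angle between tin's own z axis and vertical below 0.05 rad and height (world z) of tin below 0.003 m and linear speed of tin below 0.01 m/s); the robot touches nothing.
It fails at once if a tub is touched by the tin, the robot or anything else (over 0.5 N) (contact force between any of round_tub, square_tub and anything else above 0.5 N).
It fails at once if the stop is pressed with more than 18 N (contact force between stop_bracket and anything else above 18 N).
It fails at once if the tin is lifted by more than 6 mm or tipped by more than 0.2 rad (height (world z) of tin above 0.006 m or angle between tin's own z axis and vertical above 0.2 rad).
It fails at once if the tin is taken between the fingers (grasp point over the tin, within 15 mm of its axis and lower than 70 mm) (horizontal distance between the grasp point and tin below 0.015 m and height (world z) of the grasp point below 0.07 m).
It fails at once if a bystander is shifted by more than 10 mm (distance of any of padlock, brass_cylinder, tweezers, hex_key from where it was at the start of the episode above 0.01 m).
It also fails if it takes over 72 s, if anything falls off the work surface, if the arm or the gripper's body presses on something with over 40 N, if the wrist force passes 120 N, or if a joint passes its speed limit or range.

## Working session

There is one attempt and no reset: what is moved stays moved. The work goes in short steps, Python scripts to look and compute and a tool call to move; the robot and the scene stay as the last step left them, time stands still between calls to the robot, and variables do not carry over. Pictures are saved under pics/ and viewed, at most 10 in all, crops included, and the job is handed in when it is done.

Besides the shell and the picture viewer there is one more tool, called after "Request:" as a command line: name --argument value ..., lists and objects as JSON in quotes. apply_moves: Moves the arm, as the interface text tells. Its arguments: {"type":"object","properties":{"deltas":{"type":"array"},"grip_force":{"type":"number"}},"required":["deltas"]}

```bash
mkdir -p pics; cat > h.py <<'E'
import numpy as np, cv2
from rig import r
def rays(f,uv):
    K=np.array([[f["fx"],0,f["cx"]],[0,f["fy"],f["cy"]],[0,0,1.]])
    p=cv2.undistortPoints(np.array(uv,float).reshape(-1,1,2),K,np.array(f["dist"],float))[:,0]
    return np.c_[p[:,0],-p[:,1],-np.ones(len(p))]
def pose(f,s=None):
    if "eye" in f: return np.array(f["rotation"]),np.array(f["eye"])
    from scipy.spatial.transform import Rotation as R
    Rt=R.from_euler("xyz",s["tcp_rot"]).as_matrix() if len(np.ravel(s["tcp_rot"]))==3 else np.array(s["tcp_rot"])
    T=np.array(f["T_tool_cam"]); return Rt@T[:3,:3],Rt@T[:3,3]+np.array(s["eef_pos"])
def onz(f,uv,z,s=None):
    R,e=pose(f,s); d=rays(f,uv)@R.T
    return e+d*((z-e[2])/d[:,2])[:,None]
def cloud(f,s=None):
    R,e=pose(f,s); h,w=f["z_map"].shape
    u,v=np.meshgrid(np.arange(w),np.arange(h))
    d=rays(f,np.c_[u.ravel(),v.ravel()])*f["z_map"].reshape(-1,1)
    P=(d@R.T+e).reshape(h,w,3); P[f["z_map"]==0]=np.nan; return P
E
python3 - <<'E'
from h import *
s=r.sense();print(s)
for n in("scene","side"):
    f=r.grab_frame(n); cv2.imwrite(f"pics/{n}0.png",f["img"]); print(n,f["eye"],np.array(f["rotation"]).round(2).tolist(),f["fx"],f["dist"])
    np.savez(f"{n}0.npz",**f)
E
```

```text
{'clock': 0.0, 'qpos': array([ 1.28858374e+00,  3.53657529e-01,  1.63413418e+00,  2.53989630e-05,
        1.15516500e+00, -2.37921035e-03]), 'qvel': array([-0.00022241,  0.00163361,  0.00168647, -0.00178924,  0.0013191 ,
       -0.00200169]), 'joint_efforts': array([ 3.16533449e-03, -6.05267000e+01, -3.42073345e+01,  3.25371839e-04,
        9.30694048e-03, -3.93612993e-05]), 'eef_pos': array([172.54235348, 600.4738425 , 403.95562423]), 'tcp_rot': array([-3.14022865e+00, -2.64678365e-05,  2.86174898e+00]), 'contact_force': array([-0.14416084, -0.54737926, -0.30878262]), 'wrist_torque': array([-0.00350314, -0.07559881, -0.00079392]), 'grasp_force': 0.0, 'opening': 1.0014142930995038}
scene [-537.42024345  836.99837205  846.88763684] [1.05, 0.01, -2.25] 484.6732200882794 [-0.14992394  0.          0.          0.          0.        ]
side [285.1421635  943.20831826 826.01515376] [0.92, 0.01, -2.97] 436.37418972685646 [-0.01587255  0.          0.          0.          0.        ]
```

```bash
sed -i 's/if "eye" in f: return np.array(f\["rotation"\]),np.array(f\["eye"\])/from scipy.spatial.transform import Rotation as R\n    if "eye" in f: return R.from_euler("xyz",f["rotation"]).as_matrix(),np.array(f["eye"])/; /^    from scipy.*$/{x;s/^/x/;/^xx/{x;d};x}' h.py; sed -n 7,14p h.py
```

```text
def pose(f,s=None):
    from scipy.spatial.transform import Rotation as R
    if "eye" in f: return R.from_euler("xyz",f["rotation"]).as_matrix(),np.array(f["eye"])
    Rt=R.from_euler("xyz",s["tcp_rot"]).as_matrix() if len(np.ravel(s["tcp_rot"]))==3 else np.array(s["tcp_rot"])
    T=np.array(f["T_tool_cam"]); return Rt@T[:3,:3],Rt@T[:3,3]+np.array(s["eef_pos"])
def onz(f,uv,z,s=None):
    R,e=pose(f,s); d=rays(f,uv)@R.T
    return e+d*((z-e[2])/d[:,2])[:,None]
```

View pics/scene0.png

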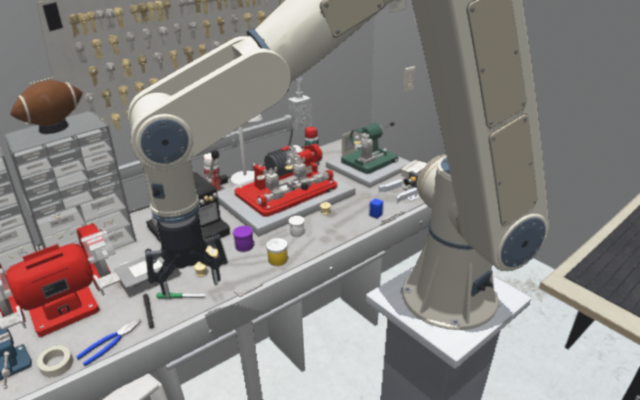

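View pics/side0.png

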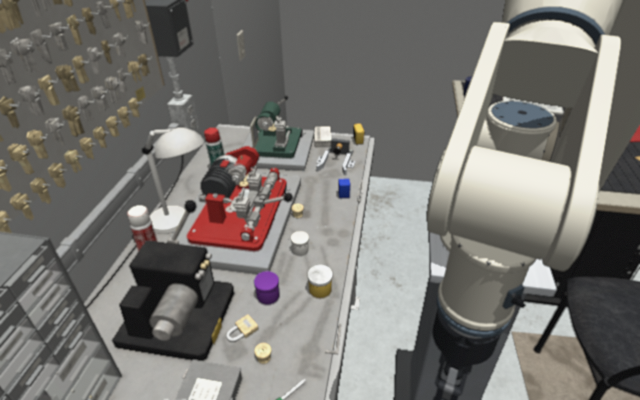

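```bash
python3 - <<'E'
from h import *
f=dict(np.load("side0.npz")); P=cloud(f)
for n,u,v in [("tin",320,272),("rt",300,237),("sq",344,183),("purple",267,280),("cyl",298,208),("cyl2",263,350),("knob?",288,198),("knob2",190,206),("bench",330,230)]:
    print(n,P[v,u].round(0))
# top-surface centres by height
X,Y,Z=P[...,0],P[...,1],P[...,2]
hsv=cv2.cvtColor(f["img"],cv2.COLOR_BGR2HSV)
def top(n,u0,u1,v0,v1,zl,zh):
    m=np.zeros(Z.shape,np.uint8); m[v0:v1,u0:u1]=((Z>zl)&(Z<zh))[v0:v1,u0:u1]
    k,l,st,_=cv2.connectedComponentsWithStats(m)
    i=1+st[1:,4].argmax(); c=l==i
    q=P[c][:,:2].astype(np.float32); print(n,st[i],"zmed",np.median(Z[c]).round(1),"circ",cv2.minEnclosingCircle(q),"med",np.median(q,0).round(1), cv2.minAreaRect(q))
top("tin",300,340,255,300,52,66)
top("rt",285,315,228,255,44,58)
top("sq",333,356,175,200,49,62)
top("cyl",288,308,198,220,22,36)
# holder zone overview: orthographic top view
b=(abs(Z)<90)
s=np.zeros((560,560,3),np.uint8)+60; hh=np.full((560,560),-99.)
ix=((X[b]-150)/ .6).astype(int) if 0 else ((X[b]-100)/1.).astype(int); iy=((650-Y[b])/1.5).astype(int)
print("edge x range near y 300", np.nanmin(X[(abs(Y-300)<5)&(abs(Z)<5)]))
cv2.imwrite("pics/holder.png",cv2.resize(f["img"][110:240,260:400],None,fx=5,fy=4.6,interpolation=2)[:600,:700])
E
```

```text
tin [414. 251.  59.]
rt [488. 132.  51.]
sq [ 406. -120.   53.]
purple [531. 296.  60.]
cyl [524.  -7.  31.]
cyl2 [497. 456.  31.]
knob? [528.  76. 131.]
knob2 [685. 286. 252.]
bench [424.  37.   0.]
tin [308 265  24  21 391] zmed 58.1 circ ((413.9669189453125, 255.59889221191406), 30.733928680419922) med [414.1 258. ] ((414.6731872558594, 255.3184814453125), (54.1386604309082, 59.94745635986328), 8.811371803283691)
rt [291 232  18  14 191] zmed 50.1 circ ((490.462890625, 131.29959106445312), 25.6566162109375) med [489.7 135.2] ((489.1255798339844, 132.86477661132812), (44.53596878051758, 47.01845169067383), 14.164115905761719)
sq [338 179  13   9  92] zmed 54.5 circ ((406.2646789550781, -123.6614990234375), 21.992053985595703) med [ 406.4 -120.1] ((406.73345947265625, -124.44970703125), (34.45886993408203, 39.18836975097656), 16.930265426635742)
cyl [288 198  16  17 134] zmed 29.9 circ ((542.3834838867188, -18.686140060424805), 33.90875244140625) med [535. -11.] ((534.7685546875, -21.83969497680664), (43.5328369140625, 64.95056915283203), 12.521835327148438)
edge x range near y 300 340.4133302557382
```

View pics/holder.png

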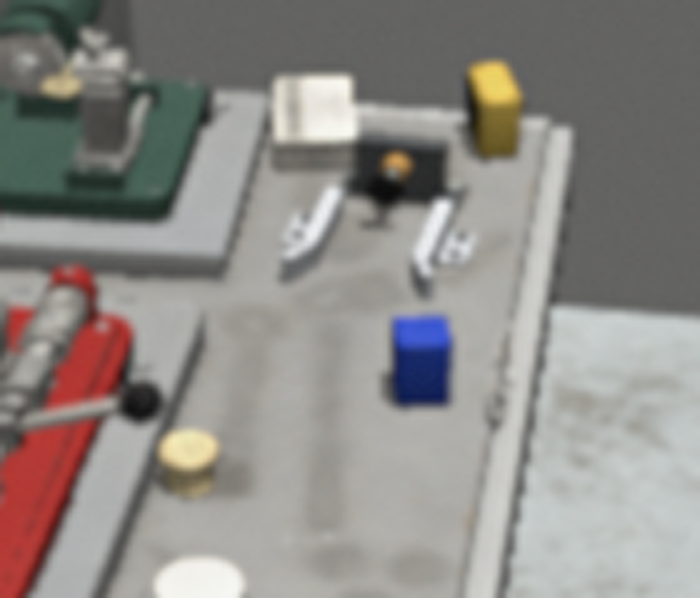

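The tin is the yellow-sided can with the metal lid at side (320,280), scene (277,251). Possible mix-ups:
- Purple can at side (267,287): same shape, not meant.
- Yellow box at side (358,133): not round.
- Brass pieces at side (298,210) and (263,351): too small.

In the side view, the round tub is at (300,242), the square tub at (344,188), the holder around (337,155) and the cutter knob at (288,198). Next I'll measure the holder.

```bash
python3 - <<'E'
from h import *
for n in("side","scene"):
    f=dict(np.load(n+"0.npz")); P=cloud(f); X,Y,Z=P[...,0],P[...,1],P[...,2]
    for nm,a,b,y0,y1 in(("rails",18,28,-400,-165),("bracket",44,58,-420,-165)):
        m=(Z>a)&(Z<b)&(Y>y0)&(Y<y1)&(X>340)&(X<600)
        k,l,st,c=cv2.connectedComponentsWithStats(m.astype(np.uint8))
        for i in range(1,k):
            if st[i,4]>5:
                q=P[l==i][:,:2].astype(np.float32); print(n,nm,st[i].tolist(),"x",q[:,0].min().round(),q[:,0].max().round(),"y",q[:,1].min().round(),q[:,1].max().round(),[np.round(t,1) for t in cv2.minAreaRect(q)])
f=dict(np.load("side0.npz")); P=cloud(f); X,Y,Z=P[...,0],P[...,1],P[...,2]
# top-down view of bench items, 1.25 px/mm, x right = -Y, up = +X
V=np.full((400,800,3),40,np.uint8)
m=(Z>-20)&(Z<150)&(X>330)&(X<640)&(Y<320)&(Y>-320)
V[np.clip(((640-X[m])*1.25).astype(int),0,399),np.clip(((320-Y[m])*1.25).astype(int),0,799)]=f["img"][m]
V=cv2.dilate(V,np.ones((3,3)))
cv2.imwrite("pics/top.png",V)
E
```

```text
side rails [291, 140, 21, 28, 283] x 553.0 600.0 y -399.0 -232.0 [array([ 578.3, -314.9]), array([ 46. , 166.5]), np.float64(1.6)]
side rails [315, 141, 7, 4, 18] x 524.0 546.0 y -400.0 -390.0 [array([ 534.7, -394.1]), array([21.6,  9.1]), np.float64(8.1)]
side rails [331, 147, 5, 3, 9] x 469.0 483.0 y -370.0 -365.0 [array([ 476.1, -367.8]), array([ 4.3, 14.7]), np.float64(77.5)]
side rails [341, 148, 9, 4, 21] x 420.0 448.0 y -374.0 -357.0 [array([ 432.2, -363.2]), array([28.6, 15.5]), np.float64(13.5)]
side rails [316, 151, 13, 17, 70] x 490.0 515.0 y -343.0 -241.0 [array([ 499.3, -291.6]), array([104.4,  16.7]), np.float64(80.1)]
side rails [343, 154, 8, 17, 64] x 411.0 428.0 y -333.0 -236.0 [array([ 420.2, -285. ]), array([96.7, 15.7]), np.float64(88.5)]
side bracket [331, 138, 19, 9, 94] x 420.0 484.0 y -382.0 -345.0 [array([ 452.5, -363.6]), array([36.7, 64.1]), np.float64(89.4)]
side bracket [293, 144, 4, 10, 14] x 596.0 600.0 y -324.0 -271.0 [array([ 598.3, -297.3]), array([ 3.5, 52.6]), np.float64(2.4)]
side bracket [334, 148, 6, 2, 11] x 449.0 466.0 y -325.0 -316.0 [array([
[... 523 characters left out ...]
, -363.8]), array([ 5.9, 24.9]), np.float64(86.1)]
scene rails [396, 188, 21, 12, 67] x 412.0 432.0 y -330.0 -232.0 [array([ 422.1, -281.4]), array([98.4, 18.9]), np.float64(89.1)]
scene bracket [393, 158, 6, 3, 10] x 585.0 599.0 y -418.0 -399.0 [array([ 595.7, -410.5]), array([19.8, 12.4]), np.float64(59.1)]
scene bracket [367, 165, 9, 7, 16] x 588.0 599.0 y -307.0 -265.0 [array([ 595.8, -286. ]), array([ 9.7, 41.7]), np.float64(10.1)]
scene bracket [409, 170, 10, 9, 58] x 440.0 485.0 y -379.0 -342.0 [array([ 462.8, -366.1]), array([31.5, 44.7]), np.float64(43.9)]
scene bracket [404, 178, 5, 4, 9] x 447.0 465.0 y -326.0 -316.0 [array([ 456. , -320.7]), array([10. , 15.5]), np.float64(65.1)]
```

View pics/top.png

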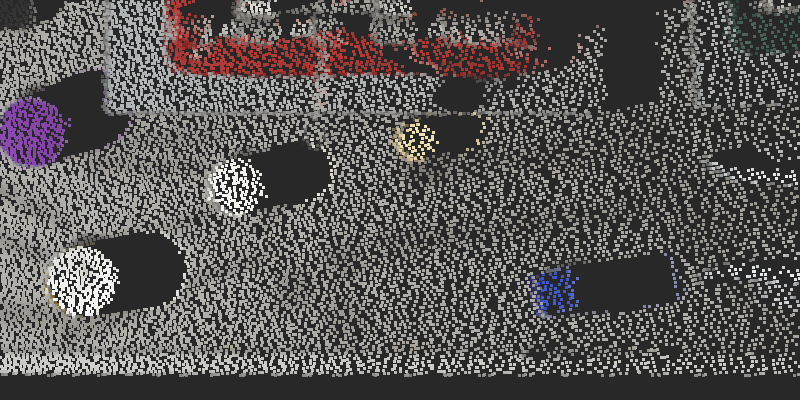

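Rough map in world mm:

| Thing | Position |
|---|---|
| Tin | (415, 255) |
| Round tub | (489, 132) |
| Square tub | (406, -123) |
| Brass cylinder | (528, -12) |
| Holder mouth | (462, -263), inward direction about (-0.1, -1) |

The sizes agree with the list. My plan is to push with the half-open fingers as a two-point cradle.

Request:
apply_moves --deltas '[{"claw": 0.1, "delta_pos": [-5.1, -3.2, 0], "yaw": 0}, {"claw": 0.1, "delta_pos": [-5.1, -3.2, 0], "yaw": 0}, {"claw": 0.1, "delta_pos": [-5.1, -3.2, 0], "yaw": 0}, {"claw": 0.1, "delta_pos": [-5.1, -3.2, 0], "yaw": 0}, {"claw": 0.1, "delta_pos": [-5.1, -3.2, 0], "yaw": 0}, {"claw": 0.1, "delta_pos": [-5.1, -3.2, 0], "yaw": 0}, {"claw": 0.1, "delta_pos": [0, 0, 0], "yaw": 0.18}, {"claw": 0.1, "delta_pos": [0, 0, 0], "yaw": 0.18}]'

```text
clock: 1.1
eef_pos: [414.3, 330.6, 404.4]
tcp_rot: [-3.141, -0.0, 2.494]
contact_force: [0.3, -0.7, 1.1]
opening: 0.449
grasp_force: 0.0
```

Request:
apply_moves --deltas '[{"claw": 0.1, "delta_pos": [0, 0, 0], "yaw": 0.18}, {"claw": 0.1, "delta_pos": [0, 0, 0], "yaw": 0.18}, {"claw": 0.1, "delta_pos": [0, 0, 0], "yaw": 0.18}, {"claw": 0.1, "delta_pos": [0, 0, 0], "yaw": 0.18}, {"claw": 0.1, "delta_pos": [0, 0, 0], "yaw": 0.18}, {"claw": 0.1, "delta_pos": [0, 0, 0], "yaw": 0.03}, {"claw": 0.1, "delta_pos": [0, 0, 0], "yaw": 0}]'

```text
clock: 1.98
eef_pos: [413.6, 331.6, 404.5]
tcp_rot: [-3.141, 0.0, 1.575]
contact_force: [-1.3, -0.5, 0.0]
opening: 0.449
grasp_force: 0.0
```

```bash
cat > w.py <<'E'
from h import *
import sys
s=r.sense(); f=r.grab_frame("wrist"); n=sys.argv[1]
cv2.imwrite(f"pics/{n}.png",f["img"]); np.savez(n+".npz",s_pos=s["eef_pos"],s_rot=s["tcp_rot"],**f)
print(s["clock"],s["eef_pos"].round(1),s["tcp_rot"].round(3),s["opening"],s["contact_force"].round(1),s["qpos"].round(2))
P=cloud(f,s);X,Y,Z=P[...,0],P[...,1],P[...,2]
e=s["eef_pos"]
for a,b in((52,64),(46,51.5),(24,33),(15,22)):
    k,l,st,_=cv2.connectedComponentsWithStats(((Z>a)&(Z<b)).astype(np.uint8))
    for i in range(1,k):
        if st[i,4]>150:
            q=P[l==i][:,:2].astype(np.float32); c,R=cv2.minEnclosingCircle(q)
            print((a,b),st[i].tolist(),np.round(c,1),round(R,1),[np.round(t,1) for t in cv2.minAreaRect(q)],f["img"][l==i].mean(0).round())
E
python3 w.py w1
```

```text
1.975 [413.6 331.6 404.5] [-3.141  0.     1.575] 0.448979051730482 [-1.3 -0.5  0. ] [0.67 0.21 1.84 0.   1.1  0.67]
(52, 64) [560, 120, 34, 88, 766] [669.5 341.5] 42.6 [array([661.6, 342.6]), array([85.2, 16. ]), np.float64(82.2)] [61. 62. 62.]
(52, 64) [409, 179, 60, 57, 2621] [533.8 295.8] 29.6 [array([534.1, 296.1]), array([58.2, 57.4]), np.float64(81.3)] [177.  65. 139.]
(52, 64) [291, 216, 57, 55, 2416] [415.1 256.5] 29.5 [array([415.2, 256.9]), array([57.6, 57.8]), np.float64(47.7)] [194. 197. 196.]
(52, 64) [504, 304, 134, 64, 4272] [700.7 138.4] 90.3 [array([711.1, 162.8]), array([ 75.9, 180.1]), np.float64(67.4)] [ 44.  49. 190.]
(52, 64) [0, 370, 23, 16, 217] [35.5 74.1] 14.9 [array([35.9, 75.1]), array([ 5.8, 29.7]), np.float64(68.1)] [74. 82. 84.]
(46, 51.5) [556, 120, 28, 83, 323] [665.4 341.8] 41.7 [array([661.1, 342. ]), array([83.3,  9. ]), np.float64(86.9)] [54. 55. 54.]
(46, 51.5) [490, 292, 150, 41, 1287] [696.1 166.1] 93.8 [array([700.5, 183.6]), array([ 45.4, 187.5]), np.float64(75.9)] [ 39.  44. 168.]
(46, 51.5) [450, 376, 13, 24, 154] [583.2  62.2] 18.7 [array(
[... 807 characters left out ...]
y([13.3, 64.5]), np.float64(58.6)] [76. 84. 85.]
(24, 33) [429, 351, 21, 41, 316] [564.9  69.9] 33.7 [array([568.9,  70.7]), array([22.5, 66.1]), np.float64(11.5)] [183. 183. 179.]
(15, 22) [499, 8, 35, 192, 687] [621.7 391. ] 96.9 [array([616.4, 391. ]), array([ 10.5, 193.8]), np.float64(0.1)] [18. 36. 41.]
(15, 22) [431, 82, 51, 51, 1387] [556.8 392.6] 26.6 [array([556.4, 391.9]), array([35.7, 42.2]), np.float64(50.7)] [184. 232. 239.]
(15, 22) [430, 245, 210, 47, 586] [674.4 207.8] 128.2 [array([668.3, 234.5]), array([256.5,  56.6]), np.float64(13.1)] [87. 89. 88.]
(15, 22) [0, 325, 53, 38, 442] [29.2 91.4] 39.0 [array([24. , 84.9]), array([25.3, 77.9]), np.float64(51.5)] [ 94. 104. 106.]
```

View pics/w1.png

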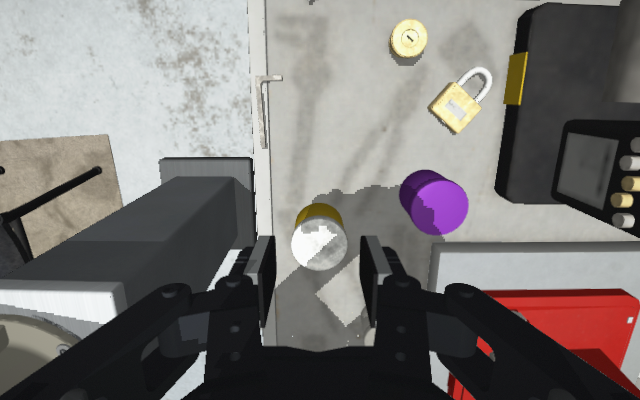

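The tin is confirmed: metal lid with yellow side at wrist pixel (319,236), about (415,257), radius 29. The purple decoy is at (436,203). The hex key lies at the edge near (268,100), well clear. Before pushing I'll take a quick look over the holder.

Request:
apply_moves --deltas '[{"claw": 0.1, "delta_pos": [-6.2, 0.4, 0], "yaw": 0}, {"claw": 0.1, "delta_pos": [-6.2, 0.4, 0], "yaw": 0}, {"claw": 0.1, "delta_pos": [-6.2, 0.4, 0], "yaw": 0}, {"claw": 0.1, "delta_pos": [-6.2, 0.4, 0], "yaw": 0}, {"claw": 0.1, "delta_pos": [-6.2, 0.4, 0], "yaw": 0}, {"claw": 0.1, "delta_pos": [-6.2, 0.4, 0], "yaw": 0}, {"claw": 0.1, "delta_pos": [-6.2, 0.4, 0], "yaw": 0}, {"claw": 0.1, "delta_pos": [-6.2, 0.4, 0], "yaw": 0}]'

```text
clock: 3.02
eef_pos: [445.9, -166.4, 405.0]
tcp_rot: [3.141, 0.0, 1.574]
contact_force: [0.2, -0.3, 0.1]
opening: 0.452
grasp_force: 0.0
```

Request:
apply_moves --deltas '[{"claw": 0.1, "delta_pos": [-6.2, 0, 0], "yaw": 0}, {"claw": 0.1, "delta_pos": [-6.2, 0, 0], "yaw": 0}, {"claw": 0.1, "delta_pos": [-6.2, 0, 0], "yaw": 0}, {"claw": 0.1, "delta_pos": [0, 0, 0], "yaw": 0}, {"claw": 0.1, "delta_pos": [0, 0, 0], "yaw": 0}]'

```text
clock: 3.65
eef_pos: [446.1, -350.2, 404.3]
tcp_rot: [-3.141, -0.001, 1.572]
contact_force: [-0.0, 0.4, 0.1]
opening: 0.449
grasp_force: 0.0
```

```bash
python3 w.py w2
```

```text
3.65 [ 446.1 -350.2  404.3] [-3.141e+00 -1.000e-03  1.572e+00] 0.44865407554642023 [-0.   0.4  0.1] [-0.67  0.26  1.76  0.    1.12 -0.67]
(52, 64) [474, 77, 148, 164, 7478] [ 663.6 -336.5] 92.9 [array([ 674.9, -342. ]), array([149.8, 163.6]), np.float64(3.1)] [87. 97. 71.]
(52, 64) [293, 183, 67, 20, 993] [ 454.2 -371.6] 32.8 [array([ 454.3, -370.7]), array([16.2, 65.4]), np.float64(85.4)] [72. 72. 70.]
(52, 64) [271, 250, 24, 53, 681] [ 402.3 -463.3] 30.6 [array([ 410.8, -464.3]), array([61.1, 23.9]), np.float64(83.1)] [ 40. 185. 212.]
(46, 51.5) [459, 81, 125, 175, 2336] [ 665.1 -350.7] 105.2 [array([ 626.6, -379.7]), array([104.9, 210.3]), np.float64(36.9)] [80. 90. 64.]
(24, 33) [359, 44, 281, 245, 18822] [ 643.2 -343.9] 169.0 [array([ 632.9, -359.6]), array([287.9, 257.3]), np.float64(2.9)] [167. 168. 165.]
(24, 33) [286, 49, 16, 103, 773] [ 419.7 -284.7] 49.6 [array([ 421.6, -284.8]), array([99.1, 14.6]), np.float64(89.4)] [187. 186. 182.]
(24, 33) [361, 58, 29, 100, 746] [ 501.5 -291.7] 49.7 [array([ 500.7, -291.6]), array([99.2, 15.5]), np.float64(81.1)] [231. 231. 228.]
(24, 33) [619, 156, 21, 28, 337] [ 785.4 -353.3] 17.3 [array([ 784.7, -352.3]), array([22.2, 31.2]), np.float64(4.5)] [165. 168. 164.]
(15, 22) [419, 51, 11, 212, 419] [ 559.9 -350.1] 114.5 [array([ 559.2, -350.1]), array([  1.9, 229. ]), np.float64(2.7)] [84. 87. 86.]
```

View pics/w2.png

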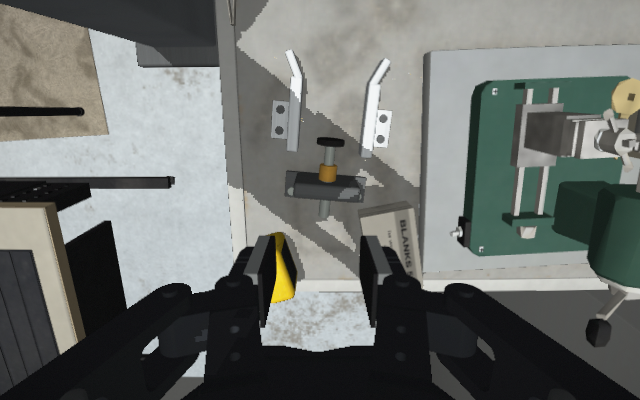

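The holder is clear. The rails run from pixel (290,50)-(293,150) and (388,60)-(367,157). The black plunger face is at (330,142) and the bracket at (326,186). I'll fit the centre line from the rails' straight parts.

```bash
python3 - <<'E'
from h import *
f=dict(np.load("w2.npz")); s=dict(eef_pos=f["s_pos"],tcp_rot=f["s_rot"]); P=cloud(f,s);X,Y,Z=P[...,0],P[...,1],P[...,2]
L=[]
for u0,u1,sg in((280,306,1),(355,395,-1)):
    m=np.zeros(Z.shape,bool); m[40:165,u0:u1]=True; m&=(Z>21)&(Z<28)
    x,y=X[m],Y[m]; print("rail y",y.min().round(1),y.max().round(1),np.median(Z[m]))
    g=[(yy,(x[abs(y-yy)<2]*sg).max()*sg) for yy in np.arange(-332,-236,4)]
    print([(int(a),round(float(b))) for a,b in g])
    g=np.array([t for t in g if t[0]<-272]); c=np.polyfit(g[:,0],g[:,1],1); L.append(c); print("inner",c)
a=(L[0]+L[1])/2; print("mid slope",a[0],"x at -263",np.polyval(a,-263),"gap",np.polyval(L[1]-L[0],-300))
m=(Z>30)&(Z<52)&(Y>-335)&(Y<-295)&(X>430)&(X<490); print("plunger",X[m].min(),X[m].max(),Y[m].max(),np.median(X[m]))
E
```

```text
rail y -334.6 -235.0 24.42936111244842
[(-332, 424), (-328, 424), (-324, 425), (-320, 425), (-316, 425), (-312, 426), (-308, 427), (-304, 427), (-300, 427), (-296, 427), (-292, 428), (-288, 428), (-284, 428), (-280, 429), (-276, 429), (-272, 429), (-268, 429), (-264, 430), (-260, 430), (-256, 429), (-252, 427), (-248, 425), (-244, 424), (-240, 423)]
inner [8.33142730e-02 4.51893272e+02]
rail y -340.8 -242.9 24.422722756255894Traceback (most recent call last):
  File "<stdin>", line 7, in <module>
    return umr_maximum(a, axis, None, out, keepdims, initial, where)
ValueError: zero-size array to reduction operation maximum which has no identity
```

Request:
apply_moves --deltas '[{"claw": 0.1, "delta_pos": [6.2, -0.4, 0], "yaw": 0}, {"claw": 0.1, "delta_pos": [6.2, -0.4, 0], "yaw": 0}, {"claw": 0.1, "delta_pos": [6.2, -0.4, 0], "yaw": 0}, {"claw": 0.1, "delta_pos": [6.2, -0.4, 0], "yaw": 0}, {"claw": 0.1, "delta_pos": [6.2, -0.4, 0], "yaw": 0}, {"claw": 0.1, "delta_pos": [6.2, -0.4, 0], "yaw": 0}, {"claw": 0.1, "delta_pos": [6.2, -0.4, 0], "yaw": 0}, {"claw": 0.1, "delta_pos": [6.2, -0.3, 0], "yaw": 0}]'

```text
clock: 4.7
eef_pos: [413.2, 148.5, 405.1]
tcp_rot: [3.141, -0.0, 1.575]
contact_force: [1.9, 0.5, 0.2]
opening: 0.443
grasp_force: 0.0
```

Request:
apply_moves --deltas '[{"claw": 0.1, "delta_pos": [6.2, 0, 0], "yaw": 0}, {"claw": 0.1, "delta_pos": [6.2, 0, 0], "yaw": 0}, {"claw": 0.1, "delta_pos": [5.8, 0, 0], "yaw": 0}, {"claw": 0.1, "delta_pos": [0, 0, 4.0], "yaw": 0}, {"claw": 0.1, "delta_pos": [0, 0, 5.0], "yaw": 0}, {"claw": 0.1, "delta_pos": [0, 0, 5.0], "yaw": 0}, {"claw": 0.1, "delta_pos": [0, 0, 4.0], "yaw": 0}, {"claw": 0.1, "delta_pos": [0, 0, 2.0], "yaw": 0}]'

```text
clock: 5.7
eef_pos: [412.6, 327.8, 202.9]
tcp_rot: [-3.139, 0.002, 1.575]
contact_force: [0.5, -0.3, 0.5]
opening: 0.448
grasp_force: 0.0
```

```bash
python3 - <<'E'
from h import *
s=r.sense();print(s["eef_pos"],s["tcp_rot"],s["clock"])
f=r.grab_frame("side"); np.savez("side1.npz",**f)
a=f["img"][210:340,240:400]; g=r.grab_frame("scene")["img"][190:290,180:320]
cv2.imwrite("pics/s1.png",np.vstack([cv2.resize(a,(480,390),interpolation=2)[:300],cv2.resize(g,(480,300),interpolation=2)]))
P=cloud(f); e=s["eef_pos"]; m=(abs(P[...,0]-e[0])<70)&(abs(P[...,1]-e[1])<30)&(P[...,2]>12)&(P[...,2]<110)
q=P[m]; 
for z in range(15,60,5):
    k=abs(q[:,2]-z)<2.5; print(z,k.sum(), q[k][:,0].round()[:6], q[k][:,1].min().round() if k.any() else '')
E
```

```text
[412.61676295 327.84098048 202.85654571] [-3.13922366e+00  1.69846050e-03  1.57473004e+00] 5.7
15 0 [] 
20 0 [] 
25 0 [] 
30 1 [431.] 327.0
35 9 [433. 431. 384. 392. 388. 386.] 333.0
40 22 [431. 431. 441. 430. 379. 443.] 323.0
45 21 [431. 443. 441. 379. 433. 438.] 323.0
50 17 [431. 443. 440. 379. 431. 442.] 324.0
55 27 [431. 431. 431. 442. 379. 443.] 322.0
```

View pics/s1.png

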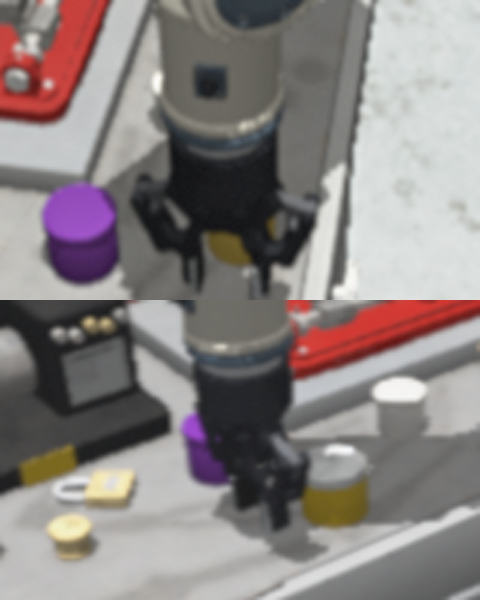

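The fingers straddle cleanly with a 38 mm gap and tips at about z 34. The tin is ahead, centred and not touched. I'll lower slightly and start pushing.

Request:
apply_moves --deltas '[{"claw": 0.1, "delta_pos": [-1.0, 0.25, 0.3], "yaw": 0}, {"claw": 0.1, "delta_pos": [-1.5, 0, 0], "yaw": 0}, {"claw": 0.1, "delta_pos": [-0.6, 0, 0], "yaw": 0}, {"claw": 0.1, "delta_pos": [-0.4, 0, 0], "yaw": 0}, {"claw": 0.1, "delta_pos": [-0.4, 0, 0], "yaw": 0}, {"claw": 0.1, "delta_pos": [-0.5, 0, 0], "yaw": 0}, {"claw": 0.1, "delta_pos": [-0.6, 0, 0], "yaw": 0}, {"claw": 0.1, "delta_pos": [-0.6, 0, 0], "yaw": 0}]'

```text
clock: 6.8
eef_pos: [417.8, 272.3, 202.2]
tcp_rot: [3.14, -0.002, 1.572]
contact_force: [-0.3, 6.1, 2.3]
opening: 0.45
grasp_force: 2.7
```

```bash
cat > t.py <<'E'
from h import *
s=r.sense(); f=r.grab_frame("side"); P=cloud(f); Z=P[...,2]
e=s["eef_pos"]; m=(Z>53)&(Z<64)&(abs(P[...,0]-e[0])<32)&(P[...,1]<e[1]-3)&(P[...,1]>e[1]-75)
hsv=cv2.cvtColor(f["img"],cv2.COLOR_BGR2HSV); m&=(hsv[...,2]>90)&(hsv[...,1]<110)
q=P[m].astype(np.float32)
print("t",round(s["clock"],2),"eef",e.round(1),"F",s["contact_force"].round(1),"n",len(q),"z",np.median(q[:,2]).round(1),"tin",np.round(cv2.minEnclosingCircle(q[:,:2]),1) if 0 else [np.round(a,1) for a in cv2.minEnclosingCircle(q[:,:2])],"x",q[:,0].min().round(),q[:,0].max().round(),"y",q[:,1].min().round(),q[:,1].max().round())
E
python3 t.py
```

```text
Traceback (most recent call last):
  File "t.py", line 6, in <module>
    print("t",round(s["clock"],2),"eef",e.round(1),"F",s["contact_force"].round(1),"n",len(q),"z",np.median(q[:,2]).round(1),"tin",np.round(cv2.minEnclosingCircle(q[:,:2]),1) if 0 else [np.round(a,1) for a in cv2.minEnclosingCircle(q[:,:2])],"x",q[:,0].min().round(),q[:,0].max().round(),"y",q[:,1].min().round(),q[:,1].max().round())
                                                                                                                                                                                                                 ~~~~~~~~~~~~~~~~~~~~~~^^^^^^^^^
cv2.error: OpenCV(4.12.0) /io/opencv/modules/imgproc/src/shapedescr.cpp:201: error: (-215:Assertion failed) count >= 0 && (depth == CV_32F || depth == CV_32S) in function 'minEnclosingCircle'
```

Request:
apply_moves --deltas '[{"claw": 0.1, "delta_pos": [-0.8, 0, 0], "yaw": 0}, {"claw": 0.1, "delta_pos": [-1.0, 0, 0], "yaw": 0}, {"claw": 0.1, "delta_pos": [-1.0, 0, 0], "yaw": 0}, {"claw": 0.1, "delta_pos": [-1.0, 0, 0], "yaw": 0}, {"claw": 0.1, "delta_pos": [-1.0, 0, 0], "yaw": 0}, {"claw": 0.1, "delta_pos": [-1.0, 0, 0], "yaw": 0}, {"claw": 0.1, "delta_pos": [-1.0, 0, 0], "yaw": 0}, {"claw": 0.1, "delta_pos": [-1.0, 0, 0], "yaw": 0}]'

```text
clock: 7.85
eef_pos: [418.0, 194.0, 202.1]
tcp_rot: [3.14, -0.001, 1.572]
contact_force: [-0.0, 5.6, 3.4]
opening: 0.448
grasp_force: 3.0
```

```bash
sed -i 's/"side"/"scene"/' t.py; python3 t.py
```

```text
Traceback (most recent call last):
  File "t.py", line 6, in <module>
    print("t",round(s["clock"],2),"eef",e.round(1),"F",s["contact_force"].round(1),"n",len(q),"z",np.median(q[:,2]).round(1),"tin",np.round(cv2.minEnclosingCircle(q[:,:2]),1) if 0 else [np.round(a,1) for a in cv2.minEnclosingCircle(q[:,:2])],"x",q[:,0].min().round(),q[:,0].max().round(),"y",q[:,1].min().round(),q[:,1].max().round())
                                                                                                                                                                                                                 ~~~~~~~~~~~~~~~~~~~~~~^^^^^^^^^
cv2.error: OpenCV(4.12.0) /io/opencv/modules/imgproc/src/shapedescr.cpp:201: error: (-215:Assertion failed) count >= 0 && (depth == CV_32F || depth == CV_32S) in function 'minEnclosingCircle'
```

```bash
python3 - <<'E'
from h import *
a=r.grab_frame("scene")["img"][150:290,210:390];b=r.grab_frame("side")["img"][180:320,240:420]
cv2.imwrite("pics/s2.png",np.vstack([cv2.resize(a,(386,300),interpolation=2),cv2.resize(b,(386,300),interpolation=2)]))
E
```

```text
(no output)
```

View pics/s2.png

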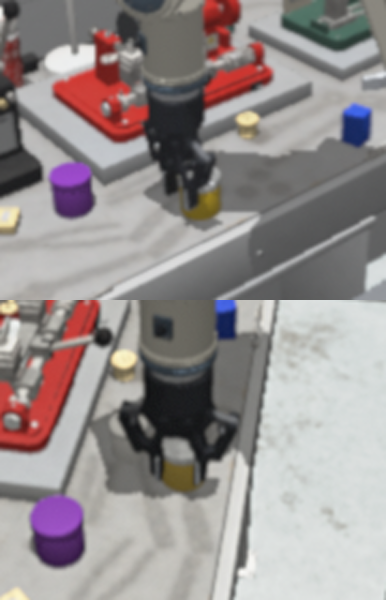

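The tin sits upright in the cradle, at scene crop (200,200) and side crop (180,465). I'll continue past the round tub.

Request:
apply_moves --deltas '[{"claw": 0.1, "delta_pos": [-1.0, 0, 0], "yaw": 0}, {"claw": 0.1, "delta_pos": [-1.1, 0, 0], "yaw": 0}, {"claw": 0.1, "delta_pos": [-1.1, 0, 0], "yaw": 0}, {"claw": 0.1, "delta_pos": [-1.1, 0, 0], "yaw": 0}, {"claw": 0.1, "delta_pos": [-1.1, 0, 0], "yaw": 0}, {"claw": 0.1, "delta_pos": [-1.1, 0, 0], "yaw": 0}, {"claw": 0.1, "delta_pos": [-1.1, 0, 0], "yaw": 0}, {"claw": 0.1, "delta_pos": [-1.0, 0, 0], "yaw": 0}]'

```text
clock: 9.0
eef_pos: [417.6, 107.9, 201.8]
tcp_rot: [3.141, -0.001, 1.572]
contact_force: [0.9, 6.3, 2.9]
opening: 0.449
grasp_force: 2.8
```

```bash
cat > t.py <<'E'
from h import *
from scipy.optimize import least_squares
s=r.sense(); e=s["eef_pos"]; print("t",round(s["clock"],2),"eef",e.round(1),"F",s["contact_force"].round(1))
Q=[]
for n in("scene","side"):
    f=r.grab_frame(n); P=cloud(f); h=cv2.cvtColor(f["img"],cv2.COLOR_BGR2HSV)
    m=(h[...,0]>15)&(h[...,0]<35)&(h[...,1]>120)&(np.hypot(P[...,0]-e[0],P[...,1]-e[1]+33)<45)&(P[...,2]>3)&(P[...,2]<52)
    q=P[m]; Q.append(q); print(n,len(q), np.median(q,0).round(1) if len(q) else "")
q=np.vstack(Q)[:,:2]
o=least_squares(lambda c:np.hypot(*(q-c).T)-29,[e[0],e[1]-33],loss="soft_l1"); print("tin",o.x.round(1),"rms",np.std(o.fun).round(1),"minus eef",(o.x-e[:2]).round(1))
E
python3 t.py
```

```text
t 9.0 eef [417.6 107.9 201.8] F [0.9 6.3 2.9]
scene 116 [393.4  85.8  20.2]
side 133 [419.  100.4  25. ]
tin [418.1  73.3] rms 2.7 minus eef [  0.5 -34.5]
```

Request:
apply_moves --deltas '[{"claw": 0.1, "delta_pos": [-1.1, 0.1, 0], "yaw": 0}, {"claw": 0.1, "delta_pos": [-1.1, 0.1, 0], "yaw": 0}, {"claw": 0.1, "delta_pos": [-1.1, 0.1, 0], "yaw": 0}, {"claw": 0.1, "delta_pos": [-1.1, 0.1, 0], "yaw": 0}, {"claw": 0.1, "delta_pos": [-1.1, 0.2, 0], "yaw": 0}, {"claw": 0.1, "delta_pos": [-1.0, 0.35, 0], "yaw": 0}, {"claw": 0.1, "delta_pos": [-1.0, 0.45, 0], "yaw": 0}, {"claw": 0.1, "delta_pos": [-1.0, 0.45, 0], "yaw": 0}]'

```text
clock: 10.1
eef_pos: [435.3, 22.9, 201.5]
tcp_rot: [-3.139, -0.001, 1.572]
contact_force: [-2.8, 6.7, 4.5]
opening: 0.447
grasp_force: 3.9
```

```bash
python3 t.py
```

```text
t 10.1 eef [435.3  22.9 201.5] F [-2.8  6.7  4.5]
scene 112 [409.8   2.2  19.9]
side 125 [435.4  15.7  25.6]
tin [435.  -11.6] rms 2.9 minus eef [ -0.2 -34.6]
```

Request:
apply_moves --deltas '[{"claw": 0.1, "delta_pos": [-1.0, 0.5, 0], "yaw": 0}, {"claw": 0.1, "delta_pos": [-1.0, 0.5, 0], "yaw": 0}, {"claw": 0.1, "delta_pos": [-1.0, 0.5, 0], "yaw": 0}, {"claw": 0.1, "delta_pos": [-1.0, 0.5, 0], "yaw": 0}, {"claw": 0.1, "delta_pos": [-1.0, 0.5, 0], "yaw": 0}, {"claw": 0.1, "delta_pos": [-1.0, 0.5, 0], "yaw": 0}, {"claw": 0.1, "delta_pos": [-1.0, 0.5, 0], "yaw": 0}, {"claw": 0.1, "delta_pos": [-1.0, 0.5, 0], "yaw": 0}]'

```text
clock: 11.2
eef_pos: [475.3, -56.8, 201.3]
tcp_rot: [-3.139, -0.001, 1.572]
contact_force: [-2.0, 6.6, 4.0]
opening: 0.448
grasp_force: 3.3
```

```bash
python3 t.py
```

```text
t 11.2 eef [475.3 -56.8 201.3] F [-2.   6.6  4. ]
scene 113 [451.5 -75.8  20. ]
side 120 [475.5 -64.5  25.2]
tin [474.9 -91. ] rms 2.6 minus eef [ -0.4 -34.2]
```

Request:
apply_moves --deltas '[{"claw": 0.1, "delta_pos": [-1.0, 0.2, 0], "yaw": 0}, {"claw": 0.1, "delta_pos": [-1.0, 0.1, 0], "yaw": 0}, {"claw": 0.1, "delta_pos": [-1.0, 0, 0], "yaw": 0}, {"claw": 0.1, "delta_pos": [-1.0, 0, 0], "yaw": 0}, {"claw": 0.1, "delta_pos": [-1.0, 0, 0], "yaw": 0}, {"claw": 0.1, "delta_pos": [-1.0, 0, 0], "yaw": 0}, {"claw": 0.1, "delta_pos": [-1.0, 0, 0], "yaw": 0}, {"claw": 0.1, "delta_pos": [-1.0, 0, 0], "yaw": 0}]'

```text
clock: 12.3
eef_pos: [479.0, -136.7, 201.6]
tcp_rot: [-3.141, -0.001, 1.572]
contact_force: [-0.5, 6.0, 2.7]
opening: 0.447
grasp_force: 2.8
```

```bash
python3 t.py
```

```text
t 12.3 eef [ 479.  -136.7  201.6] F [-0.5  6.   2.7]
scene 40 [ 478.7 -143.1   21.5]
side 116 [ 478.7 -144.3   24.1]
tin [ 477.3 -171.2] rms 2.9 minus eef [ -1.7 -34.5]
```

Request:
apply_moves --deltas '[{"claw": 0.1, "delta_pos": [-1.0, -0.2, 0], "yaw": 0}, {"claw": 0.1, "delta_pos": [-1.0, -0.2, 0], "yaw": 0}, {"claw": 0.1, "delta_pos": [-1.0, -0.2, 0], "yaw": 0}, {"claw": 0.1, "delta_pos": [-1.0, -0.25, 0], "yaw": 0}, {"claw": 0.1, "delta_pos": [-1.0, -0.25, 0], "yaw": 0}, {"claw": 0.1, "delta_pos": [-0.7, -0.15, 0], "yaw": 0}, {"claw": 0.1, "delta_pos": [-0.6, -0.05, 0], "yaw": 0}, {"claw": 0.1, "delta_pos": [-0.5, -0.04, 0], "yaw": 0}]'

```text
clock: 13.4
eef_pos: [465.7, -204.9, 201.6]
tcp_rot: [-3.141, -0.001, 1.572]
contact_force: [0.7, 5.3, 2.2]
opening: 0.449
grasp_force: 3.0
```

```bash
python3 t.py
```

```text
t 13.4 eef [ 465.7 -204.9  201.6] F [0.7 5.3 2.2]
scene 0 
side 110 [ 465.  -211.6   25.6]
tin [ 464.2 -238.7] rms 1.9 minus eef [ -1.5 -33.8]
```

Request:
apply_moves --deltas '[{"claw": 0.1, "delta_pos": [-0.5, -0.04, 0], "yaw": 0}, {"claw": 0.1, "delta_pos": [-0.5, -0.04, 0], "yaw": 0}, {"claw": 0.1, "delta_pos": [-0.5, -0.04, 0], "yaw": 0}, {"claw": 0.1, "delta_pos": [-0.4, -0.03, 0], "yaw": 0}, {"claw": 0.1, "delta_pos": [-0.4, -0.03, 0], "yaw": 0}, {"claw": 0.1, "delta_pos": [-0.3, -0.03, 0], "yaw": 0}, {"claw": 0.1, "delta_pos": [-0.3, -0.02, 0], "yaw": 0}, {"claw": 0.1, "delta_pos": [-0.2, -0.02, 0], "yaw": 0}]'

```text
clock: 14.5
eef_pos: [463.2, -235.8, 201.6]
tcp_rot: [-3.141, -0.001, 1.572]
contact_force: [0.9, 5.6, 2.8]
opening: 0.448
grasp_force: 3.0
```

```bash
python3 t.py
```

```text
t 14.5 eef [ 463.2 -235.8  201.6] F [0.9 5.6 2.8]
scene 0 
side 110 [ 463.1 -242.7   23.6]
tin [ 461.6 -269.6] rms 2.2 minus eef [ -1.6 -33.8]
```

Request:
apply_moves --deltas '[{"claw": 0.1, "delta_pos": [-0.1, -0.01, 0], "yaw": 0}, {"claw": 0.1, "delta_pos": [-0.1, -0.01, 0], "yaw": 0}, {"claw": 0.1, "delta_pos": [-0.1, -0.01, 0], "yaw": 0}]'

```text
clock: 14.98
eef_pos: [463.0, -238.9, 201.6]
tcp_rot: [-3.141, -0.0, 1.572]
contact_force: [0.0, 4.7, 1.8]
opening: 0.452
grasp_force: 2.9
```

Request:
apply_moves --deltas '[{"claw": 0.1, "delta_pos": [-0.1, -0.01, 0], "yaw": 0}, {"claw": 0.1, "delta_pos": [-0.1, -0.01, 0], "yaw": 0}, {"claw": 0.1, "delta_pos": [-0.1, -0.01, 0], "yaw": 0}, {"claw": 0.1, "delta_pos": [-0.1, -0.01, 0], "yaw": 0}]'

```text
clock: 15.48
eef_pos: [462.6, -242.9, 201.6]
tcp_rot: [-3.141, -0.0, 1.572]
contact_force: [1.0, 5.2, 1.8]
opening: 0.453
grasp_force: 2.9
```

Request:
apply_moves --deltas '[{"claw": 0.1, "delta_pos": [-0.1, -0.01, 0], "yaw": 0}, {"claw": 0.1, "delta_pos": [-0.1, -0.01, 0], "yaw": 0}, {"claw": 0.1, "delta_pos": [-0.1, -0.01, 0], "yaw": 0}]'

```text
clock: 15.85
eef_pos: [462.3, -245.9, 201.6]
tcp_rot: [-3.141, -0.0, 1.572]
contact_force: [0.7, 5.5, 2.8]
opening: 0.454
grasp_force: 3.0
```

Request:
apply_moves --deltas '[{"claw": 0.1, "delta_pos": [-0.1, -0.01, 0], "yaw": 0}, {"claw": 0.1, "delta_pos": [-0.1, -0.01, 0], "yaw": 0}, {"claw": 0.1, "delta_pos": [-0.1, -0.01, 0], "yaw": 0}]'

```text
clock: 16.23
eef_pos: [462.0, -248.9, 201.6]
tcp_rot: [-3.141, -0.0, 1.572]
contact_force: [0.4, 5.0, 2.8]
opening: 0.452
grasp_force: 3.0
```

Request:
apply_moves --deltas '[{"claw": 0.1, "delta_pos": [-0.1, -0.01, 0], "yaw": 0}, {"claw": 0.1, "delta_pos": [-0.1, -0.01, 0], "yaw": 0}, {"claw": 0.1, "delta_pos": [-0.1, -0.01, 0], "yaw": 0}]'

```text
clock: 16.6
eef_pos: [461.7, -251.8, 201.6]
tcp_rot: [-3.141, -0.001, 1.572]
contact_force: [1.4, 5.8, 1.9]
opening: 0.453
grasp_force: 3.0
```

Request:
apply_moves --deltas '[{"claw": 0.1, "delta_pos": [-0.1, -0.01, 0], "yaw": 0}, {"claw": 0.1, "delta_pos": [-0.1, -0.01, 0], "yaw": 0}]'

```text
clock: 16.85
eef_pos: [461.5, -253.8, 201.6]
tcp_rot: [-3.141, -0.001, 1.572]
contact_force: [0.5, 5.4, 1.9]
opening: 0.45
grasp_force: 3.0
```

Request:
apply_moves --deltas '[{"claw": 0.1, "delta_pos": [-0.1, -0.01, 0], "yaw": 0}, {"claw": 0.1, "delta_pos": [-0.1, -0.01, 0], "yaw": 0}, {"claw": 0.1, "delta_pos": [-0.1, -0.01, 0], "yaw": 0}]'

```text
clock: 17.23
eef_pos: [461.2, -256.9, 201.6]
tcp_rot: [-3.141, -0.001, 1.572]
contact_force: [-0.1, 6.3, 2.7]
opening: 0.45
grasp_force: 3.0
```

Request:
apply_moves --deltas '[{"claw": 0.1, "delta_pos": [-0.1, -0.01, 0], "yaw": 0}, {"claw": 0.1, "delta_pos": [-0.1, -0.01, 0], "yaw": 0}]'

```text
clock: 17.48
eef_pos: [461.0, -258.8, 201.6]
tcp_rot: [-3.141, -0.001, 1.572]
contact_force: [0.7, 6.7, 2.2]
opening: 0.449
grasp_force: 3.0
```

Request:
apply_moves --deltas '[{"claw": 0.1, "delta_pos": [-0.1, -0.01, 0], "yaw": 0}]'

```text
clock: 17.6
eef_pos: [460.9, -259.8, 201.6]
tcp_rot: [-3.141, -0.001, 1.572]
contact_force: [-0.3, 6.1, 2.3]
opening: 0.449
grasp_force: 3.0
```

Request:
apply_moves --deltas '[{"claw": 0.1, "delta_pos": [-0.1, -0.01, 0], "yaw": 0}, {"claw": 0.1, "delta_pos": [-0.1, -0.01, 0], "yaw": 0}]'

```text
clock: 17.85
eef_pos: [460.6, -261.5, 201.5]
tcp_rot: [-3.141, -0.001, 1.572]
contact_force: [0.5, 10.2, 2.6]
opening: 0.45
grasp_force: 4.6
```

Request:
apply_moves --deltas '[{"claw": 0.1, "delta_pos": [-0.1, -0.01, 0], "yaw": 0}]'

```text
clock: 17.98
eef_pos: [460.5, -262.3, 201.5]
tcp_rot: [-3.141, -0.002, 1.572]
contact_force: [2.2, 11.7, 2.8]
opening: 0.446
grasp_force: 5.3
```

Request:
apply_moves --deltas '[{"claw": 0.1, "delta_pos": [-0.1, -0.01, 0], "yaw": 0}, {"claw": 0.1, "delta_pos": [-0.05, 0, 0], "yaw": 0}]'

```text
clock: 18.23
eef_pos: [460.4, -263.5, 201.5]
tcp_rot: [-3.14, -0.002, 1.571]
contact_force: [2.8, 13.2, 4.2]
opening: 0.452
grasp_force: 6.1
```

Request:
apply_moves --deltas '[{"claw": 0.1, "delta_pos": [-0.08, 0, 0], "yaw": 0}, {"claw": 0.1, "delta_pos": [-0.05, 0, 0], "yaw": 0}, {"claw": 0.1, "delta_pos": [0, 0, 0], "yaw": 0}]'

```text
clock: 18.6
eef_pos: [460.4, -264.4, 201.5]
tcp_rot: [-3.14, -0.003, 1.572]
contact_force: [2.8, 15.4, 5.0]
opening: 0.453
grasp_force: 6.7
```

Request:
apply_moves --deltas '[{"claw": 0.1, "delta_pos": [-0.06, 0, 0], "yaw": 0}, {"claw": 0.1, "delta_pos": [0, 0, 0], "yaw": 0}, {"claw": 0.1, "delta_pos": [0, 0, 0], "yaw": 0}, {"claw": 0.1, "delta_pos": [0, 0, 0], "yaw": 0}]'

```text
clock: 19.1
eef_pos: [460.4, -264.9, 201.5]
tcp_rot: [-3.14, -0.003, 1.571]
contact_force: [2.7, 16.3, 4.8]
opening: 0.448
grasp_force: 7.1
```

Request:
apply_moves --deltas '[{"claw": 0.1, "delta_pos": [0.1, 0.01, 0], "yaw": 0}, {"claw": 0.1, "delta_pos": [0.1, 0.01, 0], "yaw": 0}, {"claw": 0.1, "delta_pos": [0.1, 0.01, 0], "yaw": 0}, {"claw": 0.1, "delta_pos": [0.1, 0.01, 0], "yaw": 0}, {"claw": 0.1, "delta_pos": [0.2, 0.02, 0], "yaw": 0}, {"claw": 0.1, "delta_pos": [0.8, 0.07, 0], "yaw": 0}, {"claw": 0.1, "delta_pos": [1.0, 0.08, 0], "yaw": 0}, {"claw": 0.1, "delta_pos": [1.0, 0.08, 0], "yaw": 0}]'

```text
clock: 20.1
eef_pos: [463.5, -232.0, 201.7]
tcp_rot: [3.141, 0.0, 1.572]
contact_force: [-0.2, -0.1, 0.4]
opening: 0.449
grasp_force: 0.0
```

Request:
apply_moves --deltas '[{"claw": 0.1, "delta_pos": [0.7, 0, 0], "yaw": 0}, {"claw": 0.1, "delta_pos": [0, 0, -3], "yaw": 0}, {"claw": 0.1, "delta_pos": [0, 0, -5], "yaw": 0}, {"claw": 0.1, "delta_pos": [0, 0, -5], "yaw": 0}, {"claw": 0.1, "delta_pos": [-5, 0, -4], "yaw": 0}, {"claw": 0.1, "delta_pos": [-5, 0, 0], "yaw": 0}, {"claw": 0.1, "delta_pos": [-3, 0, 0], "yaw": 0}, {"claw": 0.1, "delta_pos": [0, 0, 0], "yaw": 0}]'

```text
clock: 21.1
eef_pos: [463.4, -355.9, 370.7]
tcp_rot: [3.141, 0.001, 1.57]
contact_force: [-0.3, 0.8, 0.2]
opening: 0.45
grasp_force: 0.0
```

```bash
python3 w.py w3 | head -8
```

```text
21.1 [ 463.4 -355.9  370.7] [3.141e+00 1.000e-03 1.570e+00] 0.4501293789184948 [-0.3  0.8  0.2] [-0.66  0.32  1.76 -0.    1.06 -0.66]
(52, 64) [531, 66, 105, 45, 2181] [ 681.6 -274.1] 48.5 [array([ 681.1, -273.5]), array([34.1, 94.6]), np.float64(84.1)] [88. 98. 70.]
(52, 64) [279, 68, 72, 74, 4141] [ 460.5 -292.4] 29.4 [array([ 460.5, -292.4]), array([58.1, 57.8]), np.float64(47.4)] [204. 208. 206.]
(52, 64) [472, 69, 166, 173, 7170] [ 665.4 -330.7] 89.9 [array([ 652.4, -349.3]), array([124.4, 175.8]), np.float64(56.6)] [86. 96. 72.]
(52, 64) [271, 185, 74, 22, 1227] [ 454.2 -371. ] 32.8 [array([ 454.4, -370.6]), array([16.4, 65.3]), np.float64(85.3)] [64. 64. 62.]
(46, 51.5) [456, 70, 145, 196, 2834] [ 669.3 -351.3] 108.0 [array([ 629.9, -381.5]), array([107.6, 215.9]), np.float64(37.5)] [80. 90. 63.]
(24, 33) [415, 30, 225, 253, 19252] [ 660.1 -349.7] 154.2 [array([ 659.2, -349.6]), array([200.6, 240. ]), np.float64(3.0)] [173. 173. 169.]
(24, 33) [260, 37, 20, 114, 979] [ 419.2 -284.9] 49.3 [array([ 421.3, -284.9]), array([98.5, 16.1]), np.float64(89.8)] [180. 179. 176.]
```

View pics/w3.png

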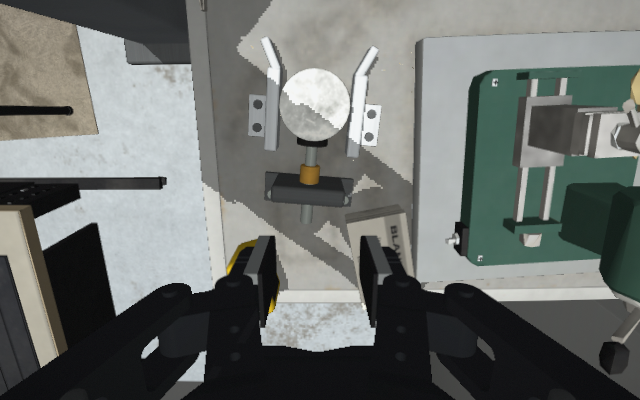

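The tin stands upright between the rails at pixel (315,105), about (460.5, -292). It is roughly 29 mm inward of the mouth and on the centre line (460.7), and the robot is clear of it.

```bash
python3 -c "
from rig import r
print(r.sign_off())"
```

```text
the job is handed in; nothing more can be done
None
```

The tin was pushed round both tubs into the holder and pressed on the stop with about 11–12 N by feel. It was left standing between the rails, about 29 mm inward of the mouth and on the centre line, and the job was handed in at about 21 s; no verdict was returned.

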